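# Find and seat the rocking terminal cap

## Robot

A 6-joint arm with a two-finger parallel gripper is mounted at the origin on the work surface; the furniture and walls round the work are solid. World frame = base frame: x ahead of the robot, y to its left, z up, the work surface at z = 0. Lengths are in m, angles in degrees, forces in N, time in s.
With the tool pointing down it reaches from about 0.375 to 0.9 m from the base axis. Payload 3.1 kg.
Tool frame: the origin (TCP) lies on the centre line of the jaws, within the pads' length; the fingertips stand 11 mm ahead of it and the grasp point (between the pads) lies 8 mm behind it (bot.tips_ahead is the distance from the TCP to the fingertips, in m); z points along the fingers, y is the line along which they close (so a half turn about z gives the same grasp; the last joint's range is limited). The gripper opens to 85 mm and grips with 20 to 120 N. Pads are 22 mm wide; open, the fingers measure 114 mm over their backs; the gripper's body (76 mm by 85 mm) begins 54 mm behind the grasp point. The pads swing forward as they close: fully open they stand 13 mm farther back than shut.
Start: joints at [58.642, 30.224, 82.088, -0, 67.689, -10.227], TCP at [0.225, 0.583, 0.242] pointing down, gripper open.
Joint ranges: [-176.69, 176.69], [-43.24, 126.21], [12.49, 139.97], [-82, 262], [0, 151.66], [-163.58, 163.58]. Speed limits (degrees/s): [159.86, 159.86, 180, 180, 180, 180].

## Interface

Orientations are given as [roll, pitch, yaw] about the fixed x, y, z axes, in that order (R = Rz(yaw) Ry(pitch) Rx(roll)).
In Python, from plant import bot, capture, camera_info, ticket gives the robot as it stands. The module is installed in compiled form; this text tells all that it offers.
- The arm moves only by the tool arm_command, never from a script. Its argument "steps" is a list of rows, each a list of 7 numbers: the shift along the tool's x, y, z in m, then the turn, a rotation vector about the tool's x, y, z in rad, then the opening, from 0 (shut) to 1 (fully open). A call has 1 to 8 rows; each row shifts and turns the commanded pose from where the row before left it, along the tool's axes as they then stand; what a row does not reach is not made up. A row lasts 1/10 s, in which the tool goes at most 50 mm and 8.59 degrees, less where a joint would pass 70% of its speed; a pose out of reach is approached as far as the arm can. A call with a gripper value outside its range is refused whole. The fingers move at their own pace and stop on an object; the grip force is fixed at half the most. Time passes only in rows, so rows that do not move let the fingers close. It gives the time, the measured TCP pose, the force, the opening and the grip force at its end, in the units of the state.
- bot.get_state(): the state, without advancing time (a new reading comes with each control period).
- capture(name): name is "side" or "top" or "wrist"; returns the picture (400x640x3 uint8, red, green, blue); there is no depth.
- camera_info(name): a dict with "intrinsics" (3x3 intrinsics, pixels), "R" (3x3) and "t" (3): a world point X has camera coordinates R X + t. Camera axes: x right, y down, z forward; pixel columns grow to the right and rows downward; lengths in m; the calibration is good to about 2 mm. A picture is of the moment at which its call begins: read the wrist's pose just before it. camera_info takes no time and is no camera call; for the wrist camera it gives the pose at the moment of the call.
- ticket.finish_job(): hands the job in; it is judged then, once.
The state is a dict: "time": time; "q": joint angles; "joint_velocities": joint speeds; "joint_efforts": joint torques, N m; "ee_pos": TCP position; "ee_rot": TCP orientation; "ft_force": force on the tool from outside, world axes, zero at the start; "wrist_torque": the same for the moment, N m; "finger_gap": opening from 0.0 (shut) to 1.0 (fully open); "grip_force": force on a finger pad.
Only numpy, scipy, OpenCV 4.12 (cv2) and the standard library are available. Lean on these libraries where they do the work, as an engineer would, in place of code of your own. Each camera call takes 0.05 s, during which the arm holds its last target. There are 200 camera calls.

## Task

One of the four black terminal caps on the grey carrier is not snapped home. With a fingertip, press gently near the ends of the caps until you find the one that rocks, then press that cap down in the middle until it is level and fully home on its seat. Do not grip or lift anything, and leave the fuse, the screwdriver and the hex keys where they lie.

Things in the scene. Friction and masses are not known exactly. Their poses are not given: they have to be found in the camera images.
- carrier: low grey plastic housing fixed to the pack, 180 x 236 x 24 mm, with six steel screws; origin at the centre of its underside, z up; the four capped towers stand on it in two rows of two, 76 mm apart in its x and 108 mm in its y, cap lengths along its y; cap tops are 56 to 64 mm above the work surface
- cap_a: one of four identical black covers, 46 x 76 mm, 6 mm thick plus a skirt 14 mm down, fine ribs across both ends, a low grey disc (18 mm) in the middle. Origin: middle of the underside of its 6 mm top, so its top face is 6 mm above the origin; y runs along its 76 mm length, z out of the top. Each sits on its own grey tower; towers differ in height by up to 8 mm, so height does not tell which is loose
- cap_b: same shape and origin as cap_a. Of all four caps: three are snapped home and do not tip, only their firm rubber seal gives (about 0.4 mm at 6 N, 1.3 mm at 20 N) and springs back; one, any of the four, stands level but 5 mm off its seat on a stiff central stud, and before it is pressed this is felt, hardly seen
- cap_c: same shape and origin as cap_a. Of all four caps: the loose one, pressed 20 to 34 mm from its middle along its length, tips about its middle under 1 to 3 N until that end bottoms about 5 mm lower (0.16 rad), and it stays tipped
- cap_d: same shape and origin as cap_a. Of all four caps: the loose one, pressed in its middle with about 12 to 18 N, levels itself and slides 5 mm down onto its seat, where it stays and no longer rocks; its origin then is 5 mm lower
- fuse_link: loose fuse with brass feet, 30 x 110 x 30 mm, lying beside the carrier; origin at the centre of its underside; a bystander
- driver_yellow: loose yellow screwdriver, 184 mm long, 30 mm across, lying beside the carrier; origin at the centre of its underside; a bystander
- hex_keys: loose folding hex key set, 26 x 70 x 19 mm, lying beside the carrier; origin at the centre of its underside; a bystander

How it is judged:
By the outcome, as a careful person would: the job done as asked, in the order asked, and still so for the second after the job is handed in, with the robot touching nothing.
It also fails if it takes over 48 s, if anything falls off the work surface, if the arm or the gripper's body presses on something with over 40 N, if the wrist force passes 120 N, or if a joint passes its speed limit or range.

## Working session

There is one attempt and no reset: what is moved stays moved. The work goes in short steps, Python scripts to look and compute and a tool call to move; the robot and the scene stay as the last step left them, time stands still between calls to the robot, and variables do not carry over. Pictures are saved under pics/ and viewed, at most 10 in all, crops included, and the job is handed in when it is done.

Besides the shell and the picture viewer there is one more tool, called after ">>>" by a JSON object that holds its "fn" and its "kwargs", one argument or row to a line. arm_command: Moves the arm, as the interface text tells. Its arguments: {"type":"object","properties":{"steps":{"type":"array","items":{"type":"array","items":{"type":"number"}}}},"required":["steps"]}

```bash
mkdir -p pics
python3 - <<'E'
from plant import bot,capture,camera_info
import cv2
print(bot.get_state(), bot.tips_ahead)
for n in ("top","side"):
    cv2.imwrite(f"pics/{n}0.png",cv2.cvtColor(capture(n),cv2.COLOR_RGB2BGR)); c=camera_info(n); print(n,c["intrinsics"],c["R"],c["t"])
E
```

```text
{'time': 0.0, 'q': array([ 5.86445988e+01,  3.02774377e+01,  8.21570661e+01, -5.09267205e-04,
        6.76904610e+01, -1.02285930e+01]), 'joint_velocities': array([-0.01884771,  0.03895221, -0.02379821,  0.03549974,  0.16744627,
       -0.01628412]), 'joint_efforts': array([-6.57737655e-04, -4.42355525e+01, -1.78024542e+01, -1.26807813e-04,
        8.38401873e-03,  2.91549163e-06]), 'ee_pos': array([0.22488701, 0.58238522, 0.24134622]), 'ee_rot': array([-1.79876938e+02, -2.17274772e-02,  1.58873362e+02]), 'ft_force': array([ 0.21442217,  0.36365601, -0.08945594]), 'wrist_torque': array([-0.01154796,  0.04317941, -0.02655811]), 'grip_force': 0.0, 'finger_gap': 1.0012065487092199} 0.011
top [[421.57702799   0.         316.29769543]
 [  0.         421.57702799 200.81472026]
 [  0.           0.           1.        ]] [[ 0.00303436 -0.99987524 -0.01550139]
 [-0.9953805  -0.00153246 -0.09599643]
 [ 0.0959607   0.01572107 -0.99526097]] [-0.29771592  0.51534737  0.89473158]
side [[439.56352265   0.         331.73805296]
 [  0.         439.56352265 204.49675284]
 [  0.           0.           1.        ]] [[ 9.94483204e-01 -1.04894585e-01 -5.32295668e-04]
 [-9.31624331e-02 -8.80898338e-01 -4.64046205e-01]
 [ 4.82070355e-02  4.61535746e-01 -8.85810836e-01]] [-0.55067195 -0.19814972  1.05488917]
```

View pics/top0.png

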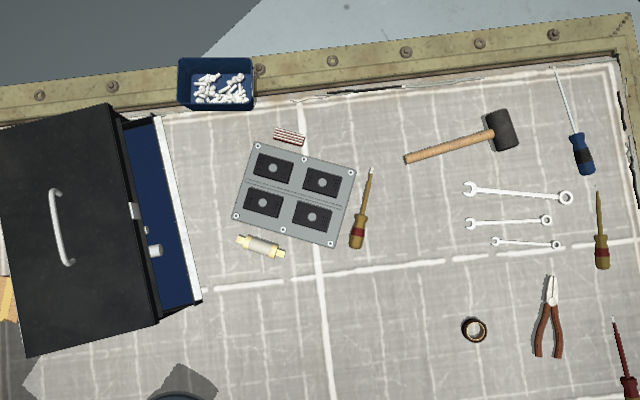

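View pics/side0.png

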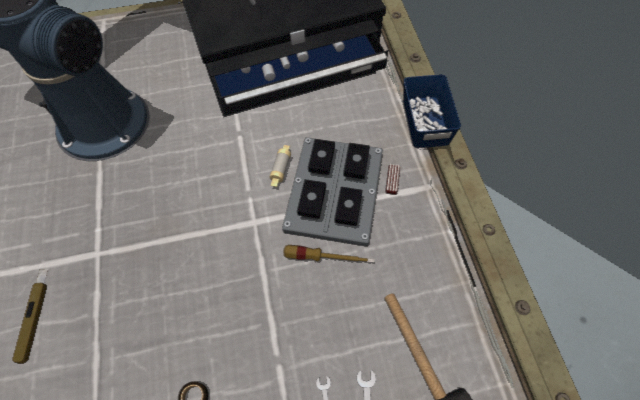

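The top view shows the carrier around pixel (294,194) with discs near (273,168), (322,183), (263,203) and (312,217). The fuse is at (261,246), the hex keys at (289,137) and the yellow driver at (362,210). The toolbox stands between the arm and the work. In the side view the discs are near (322,153), (357,161), (312,197) and (348,204).

```bash
cat > h.py <<'E'
import numpy as np,cv2
from plant import bot,capture,camera_info
def P(n):
    c=camera_info(n); return c["intrinsics"]@np.c_[c["R"],c["t"]]
def tri(a,b,n1="top",n2="side"):
    X=cv2.triangulatePoints(P(n1),P(n2),np.array(a,float).reshape(2,1),np.array(b,float).reshape(2,1)); return (X[:3]/X[3]).ravel()
def ray(n,p,z):
    M=P(n); A=np.c_[M[:,:2],-np.array([p[0],p[1],1.])]; return np.linalg.solve(A,-(M[:,2]*z+M[:,3]))[:2]
def proj(n,X):
    v=P(n)@np.r_[X,1]; return v[:2]/v[2]
E
python3 - <<'E'
from h import *
def refine(img,p,r=6):
    g=cv2.cvtColor(img,cv2.COLOR_BGR2GRAY).astype(float); u,v=p
    w=g[v-r:v+r+1,u-r:u+r+1]; m=np.clip(w-65,0,60)
    yy,xx=np.mgrid[v-r:v+r+1,u-r:u+r+1]; return (xx*m).sum()/m.sum(),(yy*m).sum()/m.sum()
t=cv2.imread("pics/top0.png");s=cv2.imread("pics/side0.png")
T=[(273,168),(322,183),(263,203),(312,217)]
S=[(357,161),(348,204),(322,153),(312,197)]
for a,b in zip(T,S):
    a=refine(t,a);b=refine(s,b); print(np.round(a,1),np.round(b,1),tri(a,b).round(4),ray("top",a,.062).round(4))
# carrier screws (z .024)
for p in [(258,146),(352,173),(331,243),(236,216)]: print(ray("top",p,.026).round(4))
st=bot.get_state();cv2.imwrite("pics/w0.png",cv2.cvtColor(capture("wrist"),cv2.COLOR_RGB2BGR))
c=camera_info("wrist");print(-c["R"].T@c["t"],c["R"],c["intrinsics"][0])
cv2.imwrite("pics/mix0.png",np.hstack([cv2.resize(t[80:330,0:260],None,fx=1.5,fy=1.5),cv2.resize(s[0:125,150:420],None,fx=1.5,fy=3)]))
E
```

```text
[272.4 167.4] [356.4 157.5] [ 0.5842 -0.2043  0.059 ] [ 0.5826 -0.2048]
[321.9 181.9] [348.4 203.2] [ 0.5542 -0.3087  0.053 ] [ 0.5519 -0.3088]
[262.2 202.2] [321.3 153.4] [ 0.5109 -0.1832  0.0547] [ 0.5092 -0.1843]
[311.7 216.5] [311.3 195.9] [ 0.4807 -0.2874  0.0595] [ 0.4794 -0.2876]
[ 0.6366 -0.168 ]
[ 0.5767 -0.3742]
[ 0.4248 -0.3284]
[ 0.4824 -0.1227]
[0.15533785 0.60877457 0.37361685] [[ 0.36125564  0.93246529 -0.00168836]
 [ 0.89210826 -0.34509246  0.29164028]
 [ 0.2713618  -0.1068629  -0.95652658]] [293.73164665   0.         318.28919702]
```

View pics/mix0.png

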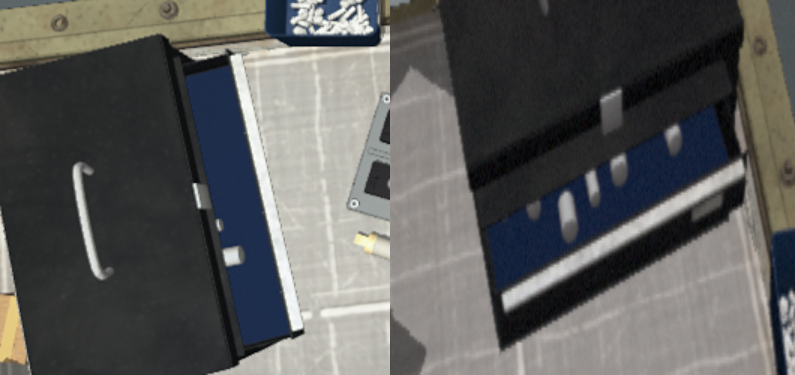

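View pics/w0.png

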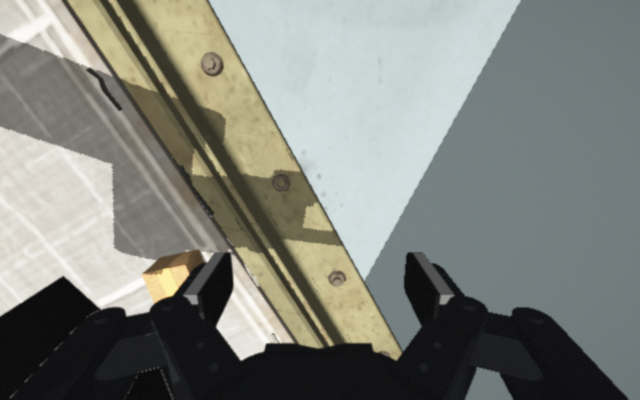

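The toolbox latch is at (133,210) in the top view and (297,37) in the side view. The lid's front edge runs (160,323)–(109,105) in the top view. The wrist view shows the arm outside the toolbox, over the edge rail. Next I'll get the toolbox height and the cap targets.

Run:
```python
from h import *
for a,b in [((133,210),(297,37)),((160,323),(203,63)),((109,105),(383,12)),((199,300),(226,101))]: print(tri(a,b).round(3))
for z in (.2,.25): print(z,[ray("top",p,z).round(3) for p in [(24,356),(0,128),(109,105),(160,323)]])
st=bot.get_state();print(st['time'])
C=np.array([[.5835,-.2046],[.5530,-.3088],[.5100,-.1838],[.4802,-.2875]])
m=C.mean(0);y=(C[0]-C[1]+C[2]-C[3]);y/=np.linalg.norm(y);x=np.array([y[1],-y[0]])
print("ctr",m,"y",y,"deg",np.degrees(np.arctan2(y[1],y[0])))
for n,(sx,sy) in dict(c1=(1,1),c2=(1,-1),c3=(-1,1),c4=(-1,-1)).items():
    c=m+x*.038*sx+y*.054*sy; print(n,c.round(4),"outer end",(c+y*sy*.029).round(4),'inner',(c-y*sy*.029).round(4))
```

```text
[0.483 0.032 0.181]
[ 0.286 -0.026  0.184]
[0.676 0.082 0.187]
[ 0.319 -0.075  0.121]
0.2 [array([0.231, 0.2  ]), array([0.63 , 0.272]), array([0.672, 0.076]), array([ 0.288, -0.032])]
0.25 [array([0.245, 0.165]), array([0.616, 0.232]), array([0.656, 0.049]), array([ 0.298, -0.051])]
0.15
ctr [ 0.531675 -0.246175] y [0.2785628  0.96041802] deg 73.82555308821928
c1 [ 0.5832 -0.2049] outer end [ 0.5913 -0.177 ] inner [ 0.5751 -0.2327]
c2 [ 0.5531 -0.3086] outer end [ 0.5451 -0.3365] inner [ 0.5612 -0.2808]
c3 [ 0.5102 -0.1837] outer end [ 0.5183 -0.1559] inner [ 0.5021 -0.2116]
c4 [ 0.4801 -0.2875] outer end [ 0.4721 -0.3153] inner [ 0.4882 -0.2596]
```

>>> {"fn": "arm_command", "kwargs": {
  "steps": [
    [0,0,-0.04,0,0,0,0],
    [0,0,-0.04,0,0,0,0],
    [0,0,-0.04,0,0,0,0],
    [0,0,-0.04,0,0,0,0],
    [-0.048,-0.0018,0,0,0,0.077,0],
    [-0.048,-0.0018,0,0,0,0.077,0],
    [-0.048,-0.0018,0,0,0,0.077,0],
    [-0.048,-0.0018,0,0,0,0.077,0]
  ]
}}

```text
time: 0.95
ee_pos: [0.3925, 0.4867, 0.4019]
ee_rot: [-180.0, -0.0, 141.1]
ft_force: [0.8, 0.4, 1.1]
finger_gap: 0.002
grip_force: 0.0
```

>>> {"fn": "arm_command", "kwargs": {
  "steps": [
    [-0.048,-0.0018,0,0,0,0.077,0],
    [-0.048,-0.0018,0,0,0,0.077,0],
    [-0.048,-0.0018,0,0,0,0.077,0],
    [-0.048,-0.0018,0,0,0,0.077,0],
    [-0.048,-0.0018,0,0,0,0.077,0],
    [-0.048,-0.0018,0,0,0,0.077,0],
    [-0.048,-0.0018,0,0,0,0.077,0],
    [-0.048,-0.0018,0,0,0,0.077,0]
  ]
}}

```text
time: 1.75
ee_pos: [0.6014, 0.1707, 0.4017]
ee_rot: [-180.0, -0.0, 105.7]
ft_force: [0.0, 0.3, -0.5]
finger_gap: -0.001
grip_force: 0.0
```

>>> {"fn": "arm_command", "kwargs": {
  "steps": [
    [-0.048,-0.0018,0,0,0,0.077,0],
    [-0.048,-0.0018,0,0,0,0.077,0],
    [-0.048,-0.0018,0,0,0,0.077,0],
    [-0.048,-0.0018,0,0,0,0.077,0],
    [-0.048,-0.0018,0,0,0,0.077,0],
    [-0.048,-0.0018,0,0,0,0.077,0],
    [-0.048,-0.0018,0,0,0,0.077,0],
    [0,0,0,0,0,0,0]
  ]
}}

```text
time: 2.55
ee_pos: [0.6025, -0.1659, 0.4014]
ee_rot: [-179.9, 0.2, 74.5]
ft_force: [0.8, 0.4, -0.7]
finger_gap: -0.0
grip_force: 0.0
```

Run:
```python
from h import *
c=camera_info("wrist");np.savez("w1.npz",M=P("wrist"));im=cv2.cvtColor(capture("wrist"),cv2.COLOR_RGB2BGR);cv2.imwrite("pics/w1.png",im)
C=dict(c1=(.5832,-.2049),c2=(.5531,-.3086),c3=(.5102,-.1837),c4=(.4801,-.2875))
for k,v in C.items(): print(k,proj("wrist",[*v,.062]).round(1))
```

```text
c1 [314.  186.3]
c2 [313.3 245.7]
c3 [268.1 185.5]
c4 [270.2 245.1]
```

View pics/w1.png

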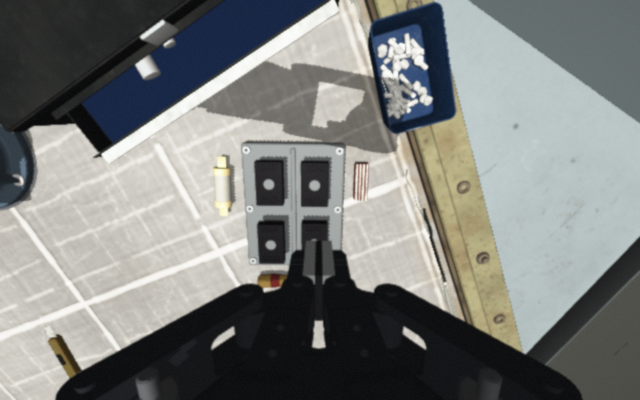

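The wrist view shows three of the discs at (315,185), (268,184) and (270,244), within about 1 px of my predictions. The fourth is hidden behind the gripper. The targets are good, so I'm going to the outer end of cap 1.

>>> {"fn": "arm_command", "kwargs": {
  "steps": [
    [-0.0117,-0.0079,0.045,0,0,0.012,0],
    [0,0,0.048,0,0,0,0],
    [0,0,0.048,0,0,0,0],
    [0,0,0.048,0,0,0,0],
    [0,0,0.048,0,0,0,0],
    [0,0,0.048,0,0,0,0],
    [0,0,0.03,0,0,0,0],
    [0,0,0,0,0,0,0]
  ]
}}

```text
time: 3.4
ee_pos: [0.59, -0.1658, 0.0825]
ee_rot: [-179.4, -0.1, 74.5]
ft_force: [-0.2, 0.2, 0.2]
finger_gap: 0.001
grip_force: 0.0
```

>>> {"fn": "arm_command", "kwargs": {
  "steps": [
    [0,0,0.001,0,0,0,0],
    [0,0,0.001,0,0,0,0],
    [0,0,0.001,0,0,0,0],
    [0,0,0.001,0,0,0,0],
    [0,0,0.001,0,0,0,0],
    [0,0,0,0,0,0,0]
  ]
}}

```text
time: 4.0
ee_pos: [0.5934, -0.1691, 0.0828]
ee_rot: [180.0, 0.0, 74.4]
ft_force: [-0.4, 0.6, -0.0]
finger_gap: 0.003
grip_force: 0.0
```

>>> {"fn": "arm_command", "kwargs": {
  "steps": [
    [0,0,0,0,0,0,0],
    [0,0,0,0,0,0,0]
  ]
}}

```text
time: 4.2
ee_pos: [0.5933, -0.169, 0.0824]
ee_rot: [180.0, 0.0, 74.4]
ft_force: [-0.9, 0.9, -0.1]
finger_gap: 0.002
grip_force: 0.0
```

>>> {"fn": "arm_command", "kwargs": {
  "steps": [
    [-0.006,0,0.002,0,0,0,0],
    [0,0,0,0,0,0,0]
  ]
}}

```text
time: 4.4
ee_pos: [0.5914, -0.1755, 0.08]
ee_rot: [-180.0, 0.0, 74.3]
ft_force: [0.0, -0.4, -0.3]
finger_gap: 0.001
grip_force: 0.0
```

>>> {"fn": "arm_command", "kwargs": {
  "steps": [
    [0,0,0.0015,0,0,0,0],
    [0,0,0.0015,0,0,0,0],
    [0,0,0.001,0,0,0,0],
    [0,0,0,0,0,0,0]
  ]
}}

```text
time: 4.8
ee_pos: [0.5915, -0.1746, 0.076]
ee_rot: [-180.0, -0.0, 74.4]
ft_force: [0.1, -0.7, 1.2]
finger_gap: 0.001
grip_force: 0.0
```

>>> {"fn": "arm_command", "kwargs": {
  "steps": [
    [0,0,0.001,0,0,0,0],
    [0,0,0,0,0,0,0]
  ]
}}

```text
time: 5.0
ee_pos: [0.5916, -0.1746, 0.0752]
ee_rot: [-180.0, -0.0, 74.4]
ft_force: [0.0, 0.5, -0.4]
finger_gap: -0.001
grip_force: 0.0
```

>>> {"fn": "arm_command", "kwargs": {
  "steps": [
    [0,0,0.001,0,0,0,0],
    [0,0,0,0,0,0,0]
  ]
}}

```text
time: 5.2
ee_pos: [0.5916, -0.1746, 0.0742]
ee_rot: [-180.0, -0.0, 74.4]
ft_force: [-0.5, -0.7, -0.1]
finger_gap: -0.002
grip_force: 0.0
```

>>> {"fn": "arm_command", "kwargs": {
  "steps": [
    [0,0,0.001,0,0,0,0],
    [0,0,0,0,0,0,0]
  ]
}}

```text
time: 5.4
ee_pos: [0.5918, -0.1747, 0.0737]
ee_rot: [180.0, 0.0, 74.4]
ft_force: [-0.5, 0.3, 0.6]
finger_gap: 0.0
grip_force: 1.2
```

>>> {"fn": "arm_command", "kwargs": {
  "steps": [
    [0,0,0.001,0,0,0,0],
    [0,0,0,0,0,0,0]
  ]
}}

```text
time: 5.6
ee_pos: [0.5918, -0.1747, 0.0733]
ee_rot: [180.0, 0.0, 74.4]
ft_force: [-1.5, 1.0, 6.7]
finger_gap: 0.001
grip_force: 3.4
```

>>> {"fn": "arm_command", "kwargs": {
  "steps": [
    [0,0,0.0005,0,0,0,0],
    [0,0,0,0,0,0,0]
  ]
}}

```text
time: 5.8
ee_pos: [0.5918, -0.1747, 0.0731]
ee_rot: [180.0, 0.0, 74.4]
ft_force: [-2.5, 1.3, 8.5]
finger_gap: -0.001
grip_force: 4.3
```

Cap 1 is stiff: 8.5 N after about 0.6 mm, so it's home. On to the inner end of cap 2.

>>> {"fn": "arm_command", "kwargs": {
  "steps": [
    [0,0,-0.01,0,0,0,0],
    [-0.036,-0.0009,0,0,0,0,0],
    [-0.036,0,0,0,0,0,0],
    [-0.0374,0,0,0,0,0,0],
    [0,0,0,0,0,0,0],
    [0,0,0.004,0,0,0,0],
    [0,0,0.004,0,0,0,0],
    [0,0,0,0,0,0,0]
  ]
}}

```text
time: 6.6
ee_pos: [0.5609, -0.2781, 0.0728]
ee_rot: [-179.9, -0.1, 74.4]
ft_force: [-0.6, 0.4, -0.0]
finger_gap: 0.002
grip_force: 0.0
```

>>> {"fn": "arm_command", "kwargs": {
  "steps": [
    [0,0,0.001,0,0,0,0],
    [0,0,0.001,0,0,0,0],
    [0,0,0,0,0,0,0]
  ]
}}

```text
time: 6.9
ee_pos: [0.5614, -0.2793, 0.0717]
ee_rot: [-180.0, -0.0, 74.4]
ft_force: [-0.3, -0.0, -0.9]
finger_gap: -0.001
grip_force: 0.0
```

>>> {"fn": "arm_command", "kwargs": {
  "steps": [
    [0,0,0.001,0,0,0,0],
    [0,0,0,0,0,0,0]
  ]
}}

```text
time: 7.1
ee_pos: [0.5613, -0.2797, 0.0708]
ee_rot: [-180.0, 0.0, 74.4]
ft_force: [0.8, -0.6, -0.1]
finger_gap: -0.0
grip_force: 0.0
```

>>> {"fn": "arm_command", "kwargs": {
  "steps": [
    [0,0,0.001,0,0,0,0],
    [0,0,0,0,0,0,0]
  ]
}}

```text
time: 7.3
ee_pos: [0.5612, -0.2798, 0.0697]
ee_rot: [-180.0, -0.0, 74.4]
ft_force: [-0.4, -0.2, 1.3]
finger_gap: 0.005
grip_force: 0.0
```

>>> {"fn": "arm_command", "kwargs": {
  "steps": [
    [0,0,0.001,0,0,0,0],
    [0,0,0,0,0,0,0]
  ]
}}

```text
time: 7.5
ee_pos: [0.5612, -0.2798, 0.0687]
ee_rot: [-180.0, -0.0, 74.4]
ft_force: [0.4, 0.6, 0.1]
finger_gap: -0.003
grip_force: 0.0
```

>>> {"fn": "arm_command", "kwargs": {
  "steps": [
    [0,0,0.001,0,0,0,0],
    [0,0,0,0,0,0,0]
  ]
}}

```text
time: 7.7
ee_pos: [0.5614, -0.2799, 0.0678]
ee_rot: [180.0, 0.0, 74.4]
ft_force: [-0.1, -0.3, 0.8]
finger_gap: -0.002
grip_force: 0.2
```

>>> {"fn": "arm_command", "kwargs": {
  "steps": [
    [0,0,0.0005,0,0,0,0],
    [0,0,0,0,0,0,0]
  ]
}}

```text
time: 7.9
ee_pos: [0.5614, -0.2799, 0.0677]
ee_rot: [180.0, 0.0, 74.4]
ft_force: [-0.3, -0.1, 2.2]
finger_gap: 0.005
grip_force: 1.3
```

>>> {"fn": "arm_command", "kwargs": {
  "steps": [
    [0,0,0.0007,0,0,0,0],
    [0,0,0,0,0,0,0]
  ]
}}

```text
time: 8.1
ee_pos: [0.5614, -0.2799, 0.0674]
ee_rot: [180.0, 0.0, 74.4]
ft_force: [-1.0, 1.3, 6.0]
finger_gap: -0.001
grip_force: 2.9
```

>>> {"fn": "arm_command", "kwargs": {
  "steps": [
    [0,0,0.0006,0,0,0,0],
    [0,0,0,0,0,0,0]
  ]
}}

```text
time: 8.3
ee_pos: [0.5614, -0.2799, 0.0672]
ee_rot: [180.0, 0.0, 74.4]
ft_force: [-1.6, 1.8, 7.8]
finger_gap: -0.0
grip_force: 4.0
```

Cap 2 is home too. Next is cap 4.

>>> {"fn": "arm_command", "kwargs": {
  "steps": [
    [0,0,-0.018,0,0,0,0],
    [0.0008,-0.025,0,0,0,0,0],
    [0,-0.025,0,0,0,0,0],
    [0,-0.0259,0,0,0,0,0],
    [0,0,0,0,0,0,0],
    [0,0,0.004,0,0,0,0],
    [0,0,0.003,0,0,0,0],
    [0,0,0,0,0,0,0]
  ]
}}

```text
time: 9.1
ee_pos: [0.4893, -0.259, 0.0764]
ee_rot: [180.0, 0.0, 74.4]
ft_force: [-0.3, 0.4, -0.2]
finger_gap: -0.002
grip_force: 0.0
```

>>> {"fn": "arm_command", "kwargs": {
  "steps": [
    [0,0,0.001,0,0,0,0],
    [0,0,0.001,0,0,0,0],
    [0,0,0,0,0,0,0]
  ]
}}

```text
time: 9.4
ee_pos: [0.4888, -0.2587, 0.0749]
ee_rot: [180.0, 0.0, 74.4]
ft_force: [0.6, -0.2, 0.5]
finger_gap: -0.001
grip_force: 0.0
```

>>> {"fn": "arm_command", "kwargs": {
  "steps": [
    [0,0,0.001,0,0,0,0],
    [0,0,0,0,0,0,0]
  ]
}}

```text
time: 9.6
ee_pos: [0.4888, -0.2587, 0.0746]
ee_rot: [180.0, 0.0, 74.4]
ft_force: [-0.6, 0.9, 4.7]
finger_gap: -0.002
grip_force: 2.1
```

>>> {"fn": "arm_command", "kwargs": {
  "steps": [
    [0,0,0.001,0,0,0,0],
    [0,0,0,0,0,0,0]
  ]
}}

```text
time: 9.8
ee_pos: [0.4888, -0.2587, 0.0742]
ee_rot: [179.9, 0.0, 74.4]
ft_force: [-1.7, 2.1, 8.6]
finger_gap: -0.0
grip_force: 4.4
```

Cap 4 is home as well, which leaves cap 3. I'll confirm it by touch.

>>> {"fn": "arm_command", "kwargs": {
  "steps": [
    [0,0,-0.01,0,0,0,0],
    [0.024,0,0,0,0,0,0],
    [0.024,0,0,0,0,0,0],
    [0,0,0,0,0,0,0],
    [0,0,0.004,0,0,0,0],
    [0,0,0.004,0,0,0,0],
    [0,0,0,0,0,0,0]
  ]
}}

```text
time: 10.5
ee_pos: [0.5009, -0.2131, 0.0743]
ee_rot: [-179.9, -0.0, 74.3]
ft_force: [-0.6, 0.5, -0.2]
finger_gap: 0.003
grip_force: 0.0
```

>>> {"fn": "arm_command", "kwargs": {
  "steps": [
    [0,0,0.001,0,0,0,0],
    [0,0,0.001,0,0,0,0],
    [0,0,0.001,0,0,0,0],
    [0,0,0,0,0,0,0]
  ]
}}

```text
time: 10.9
ee_pos: [0.5012, -0.2124, 0.0719]
ee_rot: [-180.0, -0.0, 74.3]
ft_force: [0.4, -0.7, 0.2]
finger_gap: -0.003
grip_force: 0.0
```

>>> {"fn": "arm_command", "kwargs": {
  "steps": [
    [0,0,0.001,0,0,0,0],
    [0,0,0,0,0,0,0]
  ]
}}

```text
time: 11.1
ee_pos: [0.5013, -0.2123, 0.0709]
ee_rot: [-180.0, -0.0, 74.4]
ft_force: [0.2, 0.7, 0.3]
finger_gap: 0.0
grip_force: 0.0
```

>>> {"fn": "arm_command", "kwargs": {
  "steps": [
    [0,0,0.001,0,0,0,0],
    [0,0,0,0,0,0,0]
  ]
}}

```text
time: 11.3
ee_pos: [0.5014, -0.2124, 0.07]
ee_rot: [180.0, 0.0, 74.4]
ft_force: [-0.1, 0.1, 0.1]
finger_gap: -0.003
grip_force: 0.0
```

>>> {"fn": "arm_command", "kwargs": {
  "steps": [
    [0,0,0.001,0,0,0,0],
    [0,0,0,0,0,0,0]
  ]
}}

```text
time: 11.5
ee_pos: [0.5014, -0.2126, 0.0691]
ee_rot: [180.0, 0.0, 74.4]
ft_force: [-0.4, -0.9, 0.3]
finger_gap: -0.0
grip_force: 0.5
```

>>> {"fn": "arm_command", "kwargs": {
  "steps": [
    [0,0,0.001,0,0,0,0],
    [0,0,0,0,0,0,0]
  ]
}}

```text
time: 11.7
ee_pos: [0.5014, -0.2127, 0.0681]
ee_rot: [180.0, 0.0, 74.4]
ft_force: [-0.3, -1.6, 1.1]
finger_gap: 0.003
grip_force: 0.8
```

>>> {"fn": "arm_command", "kwargs": {
  "steps": [
    [0,0,0.001,0,0,0,0],
    [0,0,0,0,0,0,0]
  ]
}}

```text
time: 11.9
ee_pos: [0.5015, -0.2126, 0.067]
ee_rot: [180.0, 0.0, 74.4]
ft_force: [-0.3, -1.0, 1.3]
finger_gap: 0.001
grip_force: 0.9
```

>>> {"fn": "arm_command", "kwargs": {
  "steps": [
    [0,0,0.001,0,0,0,0],
    [0,0,0,0,0,0,0]
  ]
}}

```text
time: 12.1
ee_pos: [0.5015, -0.2127, 0.0662]
ee_rot: [180.0, 0.0, 74.4]
ft_force: [-1.1, -2.6, 3.3]
finger_gap: -0.0
grip_force: 2.0
```

Cap 3 gives about 3 mm under 1–3 N, so it's the one that rocks. Now I'll press it in the middle.

>>> {"fn": "arm_command", "kwargs": {
  "steps": [
    [0,0,-0.013,0,0,0,0],
    [0.0302,0.0006,0,0,0,0,0],
    [0,0,0,0,0,0,0],
    [0,0,0.002,0,0,0,0],
    [0,0,0.002,0,0,0,0],
    [0,0,0,0,0,0,0]
  ]
}}

```text
time: 12.7
ee_pos: [0.5098, -0.1838, 0.0747]
ee_rot: [-180.0, -0.0, 74.3]
ft_force: [0.1, 0.5, -0.1]
finger_gap: -0.003
grip_force: 0.0
```

>>> {"fn": "arm_command", "kwargs": {
  "steps": [
    [0,0,0.001,0,0,0,0],
    [0,0,0.001,0,0,0,0],
    [0,0,0,0,0,0,0]
  ]
}}

```text
time: 13.0
ee_pos: [0.5099, -0.1837, 0.0728]
ee_rot: [-180.0, -0.0, 74.3]
ft_force: [-0.1, 0.3, 0.2]
finger_gap: 0.002
grip_force: 0.0
```

>>> {"fn": "arm_command", "kwargs": {
  "steps": [
    [0,0,0.001,0,0,0,0],
    [0,0,0.001,0,0,0,0],
    [0,0,0,0,0,0,0]
  ]
}}

```text
time: 13.3
ee_pos: [0.5102, -0.1834, 0.0712]
ee_rot: [180.0, -0.0, 74.4]
ft_force: [0.9, 1.2, 2.2]
finger_gap: -0.003
grip_force: 1.0
```

>>> {"fn": "arm_command", "kwargs": {
  "steps": [
    [0,0,0.001,0,0,0,0],
    [0,0,0,0,0,0,0]
  ]
}}

```text
time: 13.5
ee_pos: [0.5103, -0.1829, 0.0704]
ee_rot: [180.0, -0.0, 74.3]
ft_force: [1.1, 3.0, 4.3]
finger_gap: -0.002
grip_force: 2.3
```

>>> {"fn": "arm_command", "kwargs": {
  "steps": [
    [0,0,0.001,0,0,0,0],
    [0,0,0,0,0,0,0]
  ]
}}

```text
time: 13.7
ee_pos: [0.5104, -0.1826, 0.0698]
ee_rot: [180.0, -0.1, 74.3]
ft_force: [0.2, 3.3, 6.6]
finger_gap: 0.0
grip_force: 3.7
```

>>> {"fn": "arm_command", "kwargs": {
  "steps": [
    [0,0,0.001,0,0,0,0],
    [0,0,0,0,0,0,0]
  ]
}}

```text
time: 13.9
ee_pos: [0.5104, -0.1826, 0.069]
ee_rot: [180.0, -0.1, 74.3]
ft_force: [-0.4, 4.4, 9.6]
finger_gap: -0.001
grip_force: 4.6
```

>>> {"fn": "arm_command", "kwargs": {
  "steps": [
    [0,0,0.001,0,0,0,0],
    [0,0,0,0,0,0,0]
  ]
}}

```text
time: 14.1
ee_pos: [0.5104, -0.1826, 0.0681]
ee_rot: [180.0, -0.1, 74.3]
ft_force: [0.3, 3.8, 10.3]
finger_gap: -0.002
grip_force: 5.0
```

>>> {"fn": "arm_command", "kwargs": {
  "steps": [
    [0,0,0.001,0,0,0,0],
    [0,0,0,0,0,0,0]
  ]
}}

```text
time: 14.3
ee_pos: [0.5104, -0.1826, 0.0671]
ee_rot: [180.0, -0.1, 74.3]
ft_force: [0.4, 4.0, 10.3]
finger_gap: -0.002
grip_force: 5.1
```

>>> {"fn": "arm_command", "kwargs": {
  "steps": [
    [0,0,0.001,0,0,0,0],
    [0,0,0,0,0,0,0]
  ]
}}

```text
time: 14.5
ee_pos: [0.5104, -0.1826, 0.0662]
ee_rot: [180.0, -0.1, 74.3]
ft_force: [0.5, 3.7, 9.9]
finger_gap: -0.004
grip_force: 5.2
```

Sliding down at about 10–11 N. I'll keep going to the seat.

>>> {"fn": "arm_command", "kwargs": {
  "steps": [
    [0,0,0.001,0,0,0,0],
    [0,0,0,0,0,0,0]
  ]
}}

```text
time: 14.7
ee_pos: [0.5104, -0.1826, 0.0652]
ee_rot: [180.0, -0.1, 74.3]
ft_force: [-0.6, 4.2, 10.1]
finger_gap: -0.0
grip_force: 5.2
```

>>> {"fn": "arm_command", "kwargs": {
  "steps": [
    [0,0,0.001,0,0,0,0],
    [0,0,0,0,0,0,0]
  ]
}}

```text
time: 14.9
ee_pos: [0.5104, -0.1826, 0.0648]
ee_rot: [180.0, -0.1, 74.3]
ft_force: [-0.7, 4.1, 15.1]
finger_gap: 0.002
grip_force: 7.4
```

>>> {"fn": "arm_command", "kwargs": {
  "steps": [
    [0,0,0.001,0,0,0,0],
    [0,0,0,0,0,0,0]
  ]
}}

```text
time: 15.1
ee_pos: [0.5105, -0.1826, 0.0647]
ee_rot: [179.9, -0.0, 74.3]
ft_force: [-2.2, 5.3, 21.9]
finger_gap: -0.001
grip_force: 10.8
```

>>> {"fn": "arm_command", "kwargs": {
  "steps": [
    [0,0,0.001,0,0,0,0],
    [0,0,0,0,0,0,0]
  ]
}}

```text
time: 15.3
ee_pos: [0.5105, -0.1826, 0.0646]
ee_rot: [179.9, -0.0, 74.4]
ft_force: [-3.3, 7.3, 27.6]
finger_gap: -0.001
grip_force: 14.1
```

Bottomed stiffly at 28 N. I'll release and check both ends gently.

>>> {"fn": "arm_command", "kwargs": {
  "steps": [
    [0,0,-0.006,0,0,0,0],
    [0,0,-0.006,0,0,0,0],
    [0.028,0,0,0,0,0,0],
    [0,0,0,0,0,0,0],
    [0,0,0.003,0,0,0,0],
    [0,0,0.002,0,0,0,0],
    [0,0,0,0,0,0,0]
  ]
}}

```text
time: 16.0
ee_pos: [0.5173, -0.157, 0.0673]
ee_rot: [-179.9, -0.0, 74.3]
ft_force: [-0.5, -0.1, 1.3]
finger_gap: 0.003
grip_force: 0.0
```

>>> {"fn": "arm_command", "kwargs": {
  "steps": [
    [0,0,0.001,0,0,0,0],
    [0,0,0.0005,0,0,0,0],
    [0,0,0,0,0,0,0]
  ]
}}

```text
time: 16.3
ee_pos: [0.5175, -0.1567, 0.0664]
ee_rot: [-180.0, -0.0, 74.3]
ft_force: [-0.2, 0.7, 0.4]
finger_gap: -0.001
grip_force: 0.0
```

>>> {"fn": "arm_command", "kwargs": {
  "steps": [
    [0,0,0.001,0,0,0,0],
    [0,0,0,0,0,0,0]
  ]
}}

```text
time: 16.5
ee_pos: [0.5176, -0.1565, 0.0655]
ee_rot: [-180.0, -0.0, 74.4]
ft_force: [-0.5, 0.6, 0.3]
finger_gap: -0.0
grip_force: 0.0
```

>>> {"fn": "arm_command", "kwargs": {
  "steps": [
    [0,0,0.001,0,0,0,0],
    [0,0,0,0,0,0,0]
  ]
}}

```text
time: 16.7
ee_pos: [0.5177, -0.1564, 0.0646]
ee_rot: [180.0, 0.0, 74.4]
ft_force: [0.9, 0.3, 1.4]
finger_gap: 0.0
grip_force: 0.6
```

>>> {"fn": "arm_command", "kwargs": {
  "steps": [
    [0,0,0.001,0,0,0,0],
    [0,0,0,0,0,0,0]
  ]
}}

```text
time: 16.9
ee_pos: [0.5178, -0.1564, 0.0643]
ee_rot: [180.0, 0.0, 74.4]
ft_force: [-0.8, 1.3, 6.0]
finger_gap: -0.004
grip_force: 3.2
```

>>> {"fn": "arm_command", "kwargs": {
  "steps": [
    [0,0,0.0005,0,0,0,0],
    [0,0,0,0,0,0,0]
  ]
}}

```text
time: 17.1
ee_pos: [0.5178, -0.1564, 0.0642]
ee_rot: [180.0, 0.0, 74.4]
ft_force: [-1.8, 1.9, 9.7]
finger_gap: 0.001
grip_force: 4.7
```

>>> {"fn": "arm_command", "kwargs": {
  "steps": [
    [0,0,-0.008,0,0,0,0],
    [-0.028,0,0,0,0,0,0],
    [-0.028,0,0,0,0,0,0],
    [0,0,0,0,0,0,0],
    [0,0,0.003,0,0,0,0],
    [0,0,0.002,0,0,0,0],
    [0,0,0.001,0,0,0,0],
    [0,0,0,0,0,0,0]
  ]
}}

```text
time: 17.9
ee_pos: [0.5024, -0.2094, 0.0648]
ee_rot: [-179.9, -0.0, 74.4]
ft_force: [-0.8, 0.7, -0.3]
finger_gap: 0.006
grip_force: 0.0
```

>>> {"fn": "arm_command", "kwargs": {
  "steps": [
    [0,0,0.0005,0,0,0,0],
    [0,0,0,0,0,0,0]
  ]
}}

```text
time: 18.1
ee_pos: [0.5025, -0.2096, 0.0647]
ee_rot: [-180.0, -0.0, 74.4]
ft_force: [-0.1, 1.6, 2.0]
finger_gap: -0.001
grip_force: 1.3
```

>>> {"fn": "arm_command", "kwargs": {
  "steps": [
    [0,0,0.001,0,0,0,0],
    [0,0,0,0,0,0,0]
  ]
}}

```text
time: 18.3
ee_pos: [0.5025, -0.2097, 0.0643]
ee_rot: [-180.0, -0.0, 74.4]
ft_force: [-1.7, 3.3, 7.8]
finger_gap: -0.002
grip_force: 4.1
```

Both ends make contact at about 64.7 mm and are stiff, so the cap is level, home and no longer rocking. Retreating straight up.

>>> {"fn": "arm_command", "kwargs": {
  "steps": [
    [0,0,-0.02,0,0,0,0],
    [0,0,-0.045,0,0,0,0],
    [0,0,-0.045,0,0,0,0],
    [0,0,-0.045,0,0,0,0],
    [0,0,0,0,0,0,0],
    [0,0,0,0,0,0,0],
    [0,0,0,0,0,0,0]
  ]
}}

```text
time: 19.0
ee_pos: [0.5016, -0.2098, 0.2172]
ee_rot: [-179.8, -0.0, 74.4]
ft_force: [0.4, -0.0, -1.3]
finger_gap: -0.001
grip_force: 0.0
```

Run:
```python
from h import *
im=cv2.cvtColor(capture("side"),cv2.COLOR_RGB2BGR);cv2.imwrite("pics/s2.png",cv2.resize(im[110:280,240:440],None,fx=3,fy=3))
```

```text
(no output)
```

View pics/s2.png

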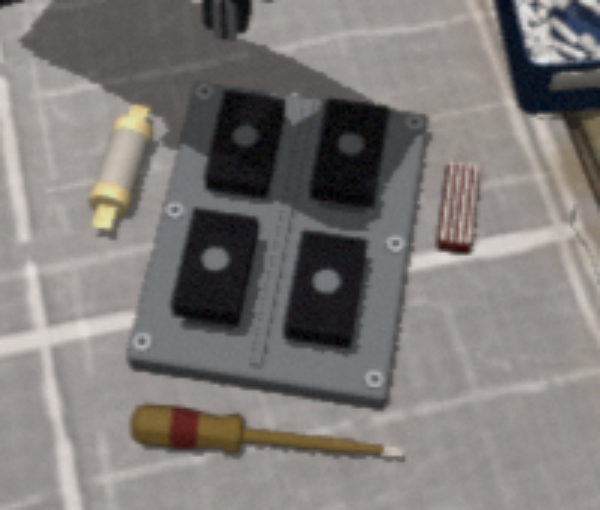

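The side view shows all four caps level (cap 3's disc is at (245,135) in the crop). The fuse, driver and hex keys are where they were, and the fingertip is clear at the top.

```bash
python3 -c "
from plant import ticket
print(ticket.finish_job())"
```

```text
the job is handed in; nothing more can be done
None
```

I found the loose cap by touch (robot side of the carrier, the end nearer the toolbox), pressed its middle until it dropped about 5 mm onto its seat, confirmed both ends are level and stiff, and handed the job in after about 19 s with the bystanders untouched.

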